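# Roll the empty jar onto the cork mat

### The arm

A 6-joint arm with a two-finger parallel gripper is mounted at the origin on the work surface. World frame = base frame: x ahead of the robot, y to its left, z up, the work surface at z = 0. Lengths are in m, angles in rad, forces in N, time in s.
With the tool pointing down it reaches from about 0.275 to 0.75 m from the base axis. Payload 10.2 kg.
Tool frame: the origin (TCP) lies midway between the tips of the shut fingers; the grasp point (between the pads) lies 19 mm behind it; z points along the fingers, y is the direction in which the jaws open and shut (so a half turn about z gives the same grasp; the last joint's range is limited). The gripper opens to 88 mm and grips with 3 to 60 N. Pads are 18 mm wide; open, the fingers measure 123 mm over their backs; the gripper's body (75 mm by 187 mm) begins 45 mm behind the grasp point.
Start: joints at [-1.388, 0.313, 1.498, -0, 1.331, -0.223], TCP at [0.207, -0.482, 0.239] pointing down, gripper open.
Joint ranges: [-2.94, 2.94], [-0.97, 2.17], [0.19, 2.56], [-1.23, 4.37], [0.02, 3.11], [-2.88, 2.88]. Speed limits (rad/s): [2.39, 2.39, 3.01, 3.14, 3.14, 3.14].

### API

Orientations are given as a rotation vector (axis times angle).
In Python, from station import env gives the robot as it stands.
- The arm moves only by the shell command python3 -m crank 'ROWS' [FORCE]. ROWS is JSON, a list of rows, each a list of 7 numbers: the turn, a rotation vector about the tool's x, y, z in degrees, then the shift along the tool's x, y, z in m, then the finger opening in m, from 0 to 0.0881. A call has 1 to 12 rows; each row is the pose to reach, as a shift and turn from the pose commanded when the call began, along the tool's axes at that moment; what a row does not reach only later rows make up. A row lasts 1/12 s, in which the tool goes at most 41.7 mm and 7.16 degrees, less where a joint would pass 70% of its speed; a pose out of reach is approached as far as the arm can. A call with a gripper value outside its range is refused whole. The fingers move at their own pace and stop on an object; FORCE is the grip in N (left out, the last holds). Time passes only in rows, so rows that repeat a pose let the fingers close. It gives the time, the measured TCP pose, the force and the opening at its end, in the units of the state.
- env.observe(): the state, without advancing time (a new reading comes with each control period).
- env.camera(name): name is "scene" or "side" or "wrist"; returns (picture, depth): 384x512x3 uint8, blue, green, red; 384x512 float32, m along the optical axis (not along the pixel's ray), 0 where there is no reading.
- env.camera_params(name): a dict with "fx", "fy", "cx", "cy" (pixels), "k1" (the pictures are not rectified: a ray, as slopes to the right and down, at radius r is drawn at 1 + k1 r^2 times it, then the intrinsics apply), "xyz" and "rotation" of the camera in the world. Camera axes: x right, y down, z forward; pixel columns grow to the right and rows downward; lengths in m; the calibration is good to about 2 mm. A picture is of the moment at which its call begins: read the wrist's pose just before it. camera_params takes no time and is no camera call; for the wrist camera it gives the pose at the moment of the call.
- env.close_job(): hands the job in, once; it reports no verdict.
The state is a dict: "t": time; "qpos": joint angles; "dq": joint speeds; "joint_torque": joint torques, N m; "eef_pos": TCP position; "ee_rot": TCP orientation; "contact_force": force on the tool from outside, world axes, zero at the start; "ft_torque": the same for the moment, N m; "gripper_width": finger opening in m.
Only numpy, scipy, OpenCV 4.12 (cv2) and the standard library are available. Lean on these libraries where they do the work, as an engineer would, in place of code of your own. Each camera call takes 0.05 s, during which the arm holds its last target. There are 200 camera calls.

### The job

The empty glass jar lies on its side on the bare table top, where it could roll away: roll it with your fingertips, pushing only on its top and upper half, until it lies at rest along the middle of the cork mat, wholly on the mat. Do not grip, lift, stand up or drag it without turning, let go of it when it lies there, and leave the cup, bowl, remote control and bottle opener where they are.

Things in the scene. Friction and masses are not known exactly. Their poses are not given: they have to be found in the camera images.
- jar: Clear glass jar on its side with a screw lid, about 0.26 kg. It rolls on its straight glass part, 80 mm in diameter, 100 mm long. Origin on its axis, mid-length of that part: 40 mm above the table (42 on the mat). Own x = the jar's axis towards the lid; y and z turn as it rolls. Starts nearly parallel to the mat's long side, its axis 140 to 210 mm to one side (either) of the mat's middle line.
- jar_lid (a point): Centre of the jar's flat aluminium lid face (lid 74 mm in diameter, 18 mm thick), 72 mm from the jar's origin along its x. A fingertip pressed on the jar's top with a few newtons turns it without slipping and travels twice as far as its axis. Friction on the table is about 0.6, and rolling resistance stops a slowly rolling jar within about 10 mm.
- mat: Thin cork mat fixed to the table, 200 mm (its x) by 110 mm (its y), 2 mm thick, the outermost 3 mm only 1 mm thick. Origin at the centre of its underside, at table height. The jar rolls onto it over one of its long edges and must finish along its x; the lid may point either way.
- cup: Matte blue ceramic espresso cup, standing, 62 mm across the rim, 58 mm high, origin under its centre. To be left alone.
- bowl: Rubberwood bowl, 150 mm across the rim, 55 mm high, origin under its centre. To be left alone.
- remote: White plastic remote control lying flat, 165 x 44 x 21 mm, length along its x axis, origin under its centre. To be left alone.
- opener: Flat steel bottle opener lying flat, about 142 mm long (x axis), 43 mm wide at its ring, 7 mm thick, origin on its underside near mid-length. To be left alone.
Not all that is in view belongs to the job. What is shaped like the jar but orange or pink is not meant.

How it is judged:
By the outcome, as a careful person would: the job done as asked, in the order asked, and still so for the second after the job is handed in, with the robot touching nothing.
It also fails if it takes over 72 s, if anything falls off the work surface, if the arm or the gripper's body presses on something with over 40 N, if the wrist force passes 120 N, or if a joint passes its speed limit or range.

## Working session

There is one attempt and no reset: what is moved stays moved. The work goes in short steps, Python scripts to look and compute and a shell command to move; the robot and the scene stay as the last step left them, time stands still between calls to the robot, and variables do not carry over. Pictures are saved under pics/ and viewed, on a budget of 10 in all, crops included, one or two more only if the job needs it, and the job is handed in when it is done.

```bash
ls; mkdir -p pics
cat > h.py <<'E'
import numpy as np, cv2
from scipy.spatial.transform import Rotation as R
from station import env
def cloud(name):
    p=env.camera_params(name); img,d=env.camera(name)
    K=np.array([[p['fx'],0,p['cx']],[0,p['fy'],p['cy']],[0,0,1]])
    h,w=d.shape; u,v=np.meshgrid(np.arange(w),np.arange(h))
    x=(u-p['cx'])/p['fx']; y=(v-p['cy'])/p['fy']; xd,yd=x.copy(),y.copy()
    for _ in range(8):
        f=1+p['k1']*(x*x+y*y); x=xd/f; y=yd/f
    M=np.array(p['rotation'],float)
    M=M if M.shape==(3,3) else R.from_rotvec(M).as_matrix()
    ray=np.stack([x,y,np.ones_like(x)],-1)@M.T
    o=np.array(p['xyz'])
    return img,d,o+ray*d[...,None],ray,o
def plane(ray,o,u,v,z):
    r=ray[v,u]; return o+r*(z-o[2])/r[2]
E
python3 - <<'E'
from h import *
for n in ['scene','side']:
    img,d,P,ray,o=cloud(n); np.savez(f'/tmp/{n}.npz',img=img,d=d,P=P,ray=ray,o=o); cv2.imwrite(f'pics/{n}1.png',img); print(n,o, env.camera_params(n)['fx'])
s=env.observe();print(s['t'],s['eef_pos'],s['ee_rot'],s['contact_force'],R.from_rotvec(s['ee_rot']).as_matrix())
E
```

```text
pics
scene [1.38181158 0.71457428 0.89846167] 468.98042298791586
side [0.48371632 0.74756957 0.58102334] 352.8859169259752
0.1 [ 0.20718019 -0.48217281  0.23825563] [-3.07611667e+00 -6.32837808e-01  3.97842375e-06] [ 0.40044842  0.40793799 -0.13345996] [[ 9.18790531e-01  3.94745378e-01 -2.15048817e-04]
 [ 3.94745381e-01 -9.18789975e-01  1.03274235e-03]
 [ 2.10085572e-04 -1.03376342e-03 -9.99999444e-01]]
```

View pics/scene1.png

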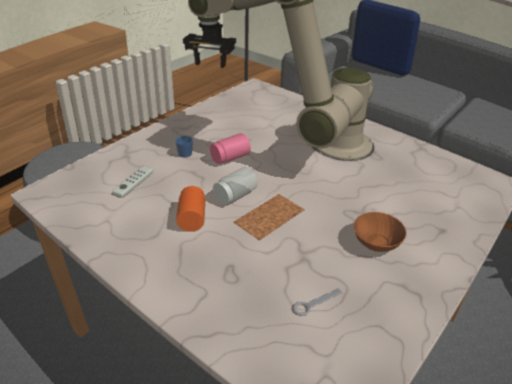

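View pics/side1.png

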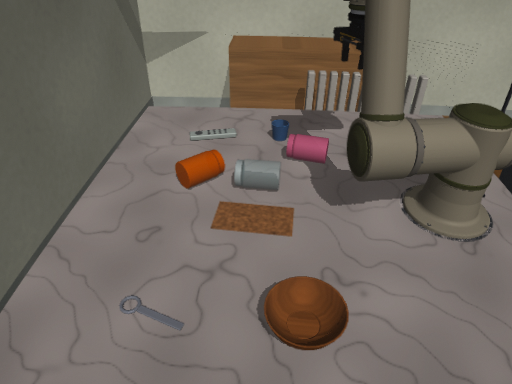

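The scene view shows the clear jar at about (236,185) with its lid to the lower left, and the mat at (268,215). In the side view the jar is at (258,174) with the lid at the left (238,174), and the mat's corners are near (217,204), (294,208), (292,233) and (212,229). Pink and orange decoys lie nearby.

```bash
cat > mat.py <<'E'
from h import *
def mat(img,ray,o,box,z=0.002):
    hsv=cv2.cvtColor(img,cv2.COLOR_BGR2HSV); m=np.zeros(img.shape[:2],np.uint8); u0,v0,u1,v1=box
    m[v0:v1,u0:u1]=(cv2.inRange(hsv,(3,90,40),(25,255,230)))[v0:v1,u0:u1]
    v,u=np.nonzero(m); pts=np.array([plane(ray,o,a,b,z)[:2] for a,b in zip(u,v)])
    (c,s,a)=cv2.minAreaRect((pts*1000).astype(np.float32)); return np.array(c)/1000,s,a,pts.mean(0),len(u)
E
python3 - <<'E'
from mat import *
L={n:np.load(f'/tmp/{n}.npz') for n in ['scene','side']}
for n,b in [('scene',(228,190,310,242)),('side',(205,195,302,240))]:
    print(n,mat(L[n]['img'],L[n]['ray'],L[n]['o'],b))
s=L['side'];P=s['P']
for v in range(156,194,4): print(v,[tuple((1000*P[v,u]).round().astype(int)) for u in range(234,286,6)])
c=L['scene'];P=c['P']
q=P[160:215,205:265].reshape(-1,3);q=q[(q[:,2]>.01)&(q[:,2]<.1)];print(len(q),q.mean(0),q.min(0),q.max(0))
for pts,n in [([(237,161),(281,162),(279,189),(236,184)],'side')]:
    for u,v in pts: print(u,v,[plane(L[n]['ray'],L[n]['o'],u,v,z).round(3) for z in (0.0,.04,.08)])
big=cv2.hconcat([cv2.resize(L['side']['img'][140:240,170:320],None,fx=4,fy=4),]);cv2.imwrite('pics/crop1.png',big)
E
```

```text
scene (array([0.51759637, 0.06210142]), (107.61428833007812, 197.153076171875), 85.26828002929688, array([0.52162091, 0.06279268]), 1515)
side (array([0.51492462, 0.06335688]), (109.39325714111328, 198.52261352539062), 85.2879638671875, array([0.51405905, 0.06593792]), 2186)
156 [(np.int64(594), np.int64(-243), np.int64(0)), (np.int64(575), np.int64(-245), np.int64(-1)), (np.int64(555), np.int64(-247), np.int64(-1)), (np.int64(536), np.int64(-250), np.int64(-2)), (np.int64(516), np.int64(-250), np.int64(-1)), (np.int64(497), np.int64(-250), np.int64(0)), (np.int64(477), np.int64(-253), np.int64(-1)), (np.int64(458), np.int64(-253), np.int64(-1)), (np.int64(438), np.int64(-253), np.int64(0))]
160 [(np.int64(592), np.int64(-220), np.int64(-1)), (np.int64(561), np.int64(-96), np.int64(74)), (np.int64(544), np.int64(-86), np.int64(81)), (np.int64(528), np.int64(-95), np.int64(76)), (np.int64(511), np.int64(-94), np.int64(78)), (np.int64(496), np.int64(-225), np.int64(0)), (np.int64(477), np.int64(-225), np.int64(0)), (np.int64(457), np.int64(-232), np.int64(-3)), (np.int64(438), np.int64
[... 3214 characters left out ...]
(-52), np.int64(-1)), (np.int64(474), np.int64(-54), np.int64(-2)), (np.int64(457), np.int64(-53), np.int64(0)), (np.int64(441), np.int64(-56), np.int64(-2))]
1111 [ 0.52430701 -0.0713184   0.05602851] [ 0.38788363 -0.26045717  0.01021477] [ 0.57833945 -0.0363392   0.08416028]
237 161 [array([ 0.581, -0.213,  0.   ]), array([ 0.575, -0.146,  0.04 ]), array([ 0.568, -0.08 ,  0.08 ])]
281 162 [array([ 0.442, -0.216,  0.   ]), array([ 0.445, -0.149,  0.04 ]), array([ 0.448, -0.083,  0.08 ])]
279 189 [array([ 0.449, -0.068,  0.   ]), array([ 0.451, -0.012,  0.04 ]), array([0.454, 0.044, 0.08 ])]
236 184 [array([ 0.573, -0.085,  0.   ]), array([ 0.567, -0.027,  0.04 ]), array([0.56, 0.03, 0.08])]
```

View pics/crop1.png

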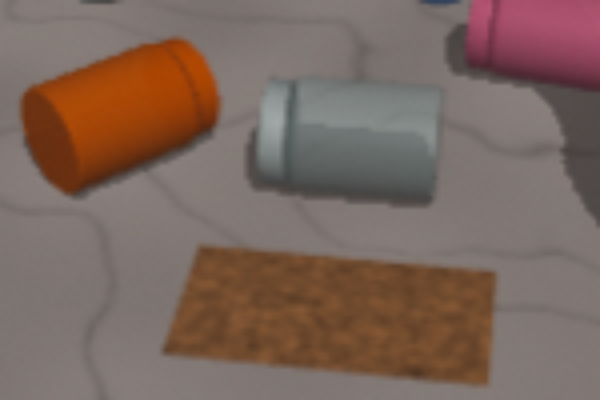

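```bash
cat > jar.py <<'E'
from h import *
from scipy.optimize import least_squares
def fit(P,lo,hi,xr,zc=.04,v=1):
    q=P.reshape(-1,3); k=(q>np.array(lo)).all(1)&(q<np.array(hi)).all(1); q=q[k]
    g=q[(q[:,0]>xr[0])&(q[:,0]<xr[1])]
    def f(p):
        n=np.array([-np.sin(p[1]),np.cos(p[1])]); return np.hypot((g[:,:2]-[.51,p[0]])@n, g[:,2]-zc)-.04
    r=least_squares(f,[g[:,1].mean()-.02,0],loss='soft_l1',f_scale=.003); a=r.x[1]
    ax=np.array([np.cos(a),np.sin(a)]); s=(q[:,:2]-[.51,r.x[0]])@ax
    e=np.percentile(s,[.5,99.5])
    return dict(y_at_51=r.x[0],deg=np.degrees(a),res=np.abs(r.fun).mean(),n=len(g),ends=e,lo=np.r_[.51,r.x[0]]+ax*e[0],hi=np.r_[.51,r.x[0]]+ax*e[1])
E
python3 - <<'E'
from jar import *
for n in ['scene','side']:
    P=np.load(f'/tmp/{n}.npz')['P']; print(n,fit(P,(.42,-.14,.012),(.61,0,.095),(.46,.535)))
E
```

```text
scene {'y_at_51': np.float64(-0.08174638958871376), 'deg': np.float64(-4.175003910730252), 'res': np.float64(0.001534854822893322), 'n': 505, 'ends': array([-0.05700815,  0.06579106]), 'lo': array([ 0.45314313, -0.07759602]), 'hi': array([ 0.57561647, -0.08653618])}
side {'y_at_51': np.float64(-0.0810098027433409), 'deg': np.float64(-4.074197473652232), 'res': np.float64(0.0010979496802838765), 'n': 778, 'ends': array([-0.05882952,  0.06228256]), 'lo': array([ 0.45131915, -0.07683007]), 'hi': array([ 0.57212517, -0.08543487])}
```

Both cameras agree. The jar's axis passes (0.505, -0.081) at -4.1°. The mat is centred at (0.516, 0.063) at -4.7°, so the roll is about 144 mm and ends nearly centred lengthwise. I'll close the fingers, turn the jaw direction to the roll direction and go above the jar.

```bash
python3 -m crank '[[0,0,2,0.03,-0.017,0,0],[0,0,4,0.065,-0.037,0,0],[0,0,6.5,0.10,-0.057,0,0],[0,0,9,0.135,-0.078,0,0],[0,0,11.5,0.17,-0.098,0,0],[0,0,14,0.205,-0.119,0,0],[0,0,16.5,0.24,-0.139,0,0],[0,0,19,0.275,-0.16,0,0],[0,0,21.5,0.31,-0.18,0,0],[0,0,24,0.345,-0.2,0,0],[0,0,26.5,0.38,-0.22,0,0],[0,0,27.4,0.4,-0.232,0,0]]' 10
python3 - <<'E'
from h import *
s=env.observe(); Rm=R.from_rotvec(s['ee_rot']).as_matrix(); print(s['t'],s['eef_pos'],Rm.round(3).tolist(),s['gripper_width'])
img,d,P,ray,o=cloud('wrist'); np.savez('/tmp/wrist.npz',img=img,d=d,P=P,ray=ray,o=o); cv2.imwrite('pics/w1.png',img)
E
```

```text
t: 1.1
eef_pos: [0.4845, -0.1082, 0.2385]
ee_rot: [-3.139, 0.114, 0.0]
contact_force: [0.1, -0.1, -1.1]
gripper_width: 0.0104
1.1 [ 0.48453458 -0.10815673  0.2384836 ] [[0.997, -0.072, -0.0], [-0.072, -0.997, 0.001], [-0.0, -0.001, -1.0]] 0.010419349306952258
```

View pics/w1.png

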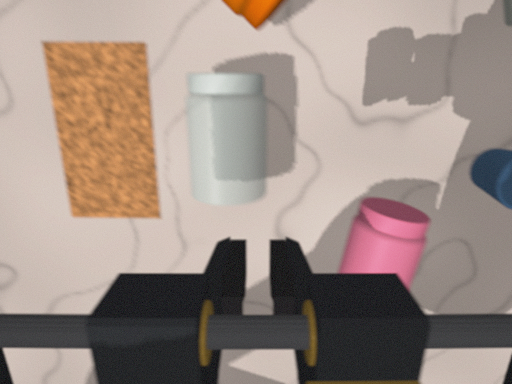

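The wrist view shows the lidded jar at (228,135), the mat at (100,130) and the pink decoy at the right. The fingertips at (235,243) and (282,243) taper. I'll re-measure from this view and size the tips.

Run:
```python
from jar import *; from mat import mat
L=np.load('/tmp/wrist.npz');P=L['P'];o=L['o']
print(fit(P,(.42,-.14,.02),(.61,0,.095),(.46,.535)))
print(mat(L['img'],L['ray'],o,(35,35,170,225)))
c=np.array([.4845,-.1082,.2385]);Rm=np.array([[.997,-.072,0],[-.072,-.997,0],[0,0,-1]])
for v in (238,242,248,256,266):
    q=(P[v]-c)@Rm; k=[u for u in range(190,330) if L['d'][v,u]>0 and P[v,u,2]>.15]
    print(v,[(u,*(1000*q[u]).round().astype(int).tolist()) for u in k][::6])
```

```text
{'y_at_51': np.float64(-0.07957994192323589), 'deg': np.float64(-4.019797432451474), 'res': np.float64(0.00048237165876044896), 'n': 6058, 'ends': array([-0.05810353,  0.06234406]), 'lo': array([ 0.45203941, -0.07550682]), 'hi': array([ 0.57219068, -0.08395033])}
(array([0.51707037, 0.06481665]), (108.10649871826172, 198.29031372070312), 85.0419921875, array([0.52476422, 0.06390931]), 16456)
238 [(226, 10, -16, -1), (286, 10, 12, -2)]
242 [(218, 10, -20, -5), (224, 11, -17, -7), (230, 10, -14, -5), (236, 9, -11, -3), (242, 9, -9, -3), (270, 9, 5, -3), (276, 8, 7, -2), (282, 9, 10, -2), (288, 10, 13, -6), (294, 11, 15, -6)]
248 [(215, 10, -20, -11), (221, 10, -17, -12), (227, 10, -15, -12), (233, 9, -12, -9), (239, 9, -10, -10), (246, 9, -7, -9), (274, 8, 6, -8), (280, 9, 9, -10), (286, 10, 11, -10), (292, 10, 14, -11), (298, 11, 17, -12)]
256 [(211, 10, -21, -18), (217, 10, -18, -19), (223, 10, -16, -19), (229, 8, -14, -15), (235, 9, -11, -16), (241, 9, -8, -16), (269, 6, 4, -11), (275, 9, 6, -16), (281, 8, 9, -16), (287, 10, 11, -18), (293, 10, 14, -19), (299, 10, 16, -19)]
266 [(207, 10, -21, -27), (213, 10, -19, -26), (219, 10, -17, -27), (225, 9, -15, -25), (231, 8, -12, -24), (237, 9, -10, -24), (243, 8, -7, -22), (269, 2, 4, -13), (275, 8, 6, -24), (281, 8, 8, -23), (287, 9, 11, -24), (293, 10, 13, -26), (299, 10, 15, -26), (305, 10, 18, -27)]
```

```bash
python3 -m crank '[[0,0,0,0.008,-0.006,0.03,0],[0,0,0,0.016,-0.012,0.065,0],[0,0,0,0.02,-0.016,0.1,0],[0,0,0,0.02,-0.016,0.13,0],[0,0,0,0.02,-0.016,0.148,0],[0,0,0,0.02,-0.016,0.152,0],[0,0,0,0.02,-0.016,0.152,0],[0,0,0,0.02,-0.016,0.152,0]]'
```

```text
t: 1.82
eef_pos: [0.5047, -0.0971, 0.0877]
ee_rot: [3.139, -0.114, 0.002]
contact_force: [0.4, -0.4, 1.0]
gripper_width: 0.0005
```

```bash
python3 -m crank '[[0,0,0,0,0,0.002,0],[0,0,0,0,0,0.004,0],[0,0,0,0,0,0.005,0],[0,0,0,0,0,0.006,0],[0,0,0,0,0,0.006,0]]'
```

```text
t: 2.23
eef_pos: [0.5043, -0.0968, 0.0808]
ee_rot: [3.14, -0.114, 0.0]
contact_force: [-0.3, -0.2, 0.4]
gripper_width: 0.0007
```

```bash
python3 -m crank '[[0,0,0,0,-0.003,0.0005,0],[0,0,0,0,-0.003,0.001,0],[0,0,0,0,-0.003,0.0015,0],[0,0,0,0,-0.003,0.002,0],[0,0,0,0,-0.003,0.002,0]]'
```

```text
t: 2.65
eef_pos: [0.5048, -0.0941, 0.0799]
ee_rot: [3.139, -0.113, 0.002]
contact_force: [-4.1, 0.4, 11.0]
gripper_width: 0.0005
```

```bash
python3 -m crank '[[0,0,0,0,-0.002,-0.0003,0],[0,0,0,0,-0.006,-0.0003,0],[0,0,0,0,-0.012,-0.0003,0],[0,0,0,0,-0.019,-0.0003,0],[0,0,0,0,-0.026,-0.0003,0],[0,0,0,0,-0.033,-0.0003,0],[0,0,0,0,-0.039,-0.0003,0],[0,0,0,0,-0.044,-0.0003,0],[0,0,0,0,-0.048,-0.0003,0],[0,0,0,0,-0.050,-0.0003,0],[0,0,0,0,-0.050,-0.0003,0],[0,0,0,0,-0.050,-0.0003,0]]'
python3 - <<'E'
from jar import *
for n in ['wrist','side']:
    img,d,P,ray,o=cloud(n); print(n,fit(P,(.42,-.12,.02),(.61,.03,.078),(.46,.535)))
    cv2.imwrite(f'pics/{n}2.png',img)
E
```

```text
t: 3.65
eef_pos: [0.5085, -0.0438, 0.08]
ee_rot: [3.139, -0.113, 0.002]
contact_force: [-1.7, 0.5, 10.2]
gripper_width: 0.0005
wrist {'y_at_51': np.float64(-0.054694808772002654), 'deg': np.float64(-4.235363063243645), 'res': np.float64(0.0003835142471015578), 'n': 5516, 'ends': array([-0.02237773,  0.0641978 ]), 'lo': array([ 0.48768338, -0.05304213]), 'hi': array([ 0.57402248, -0.05943606])}
side {'y_at_51': np.float64(-0.05612824431907061), 'deg': np.float64(-3.8640949678700354), 'res': np.float64(0.0011499804382351989), 'n': 647, 'ends': array([-0.05704695,  0.06409868]), 'lo': array([ 0.45308273, -0.05228385]), 'hi': array([ 0.57395296, -0.06044786])}
```

```bash
python3 -m crank '[[0,0,0,0,0,-0.003,0],[0,0,0,0,0,-0.008,0],[0,0,0,0,0.008,-0.01,0],[0,0,0,0,0.019,-0.01,0],[0,0,0,0,0.025,-0.009,0],[0,0,0,0,0.025,-0.006,0],[0,0,0,0,0.025,-0.003,0],[0,0,0,0,0.025,-0.001,0],[0,0,0,0,0.025,0,0],[0,0,0,0,0.025,0,0]]'
python3 -m crank '[[0,0,0,0,-0.002,0,0],[0,0,0,0,-0.006,0,0],[0,0,0,0,-0.012,0,0],[0,0,0,0,-0.019,0,0],[0,0,0,0,-0.026,0,0],[0,0,0,0,-0.033,0,0],[0,0,0,0,-0.039,0,0],[0,0,0,0,-0.045,0,0],[0,0,0,0,-0.049,0,0],[0,0,0,0,-0.052,0,0],[0,0,0,0,-0.052,0,0],[0,0,0,0,-0.052,0,0]]'
python3 - <<'E'
from jar import *
for n in ['wrist']:
    img,d,P,ray,o=cloud(n); print(n,fit(P,(.42,-.10,.02),(.61,.05,.078),(.46,.535)))
E
```

```text
t: 4.58
eef_pos: [0.5063, -0.0689, 0.0798]
ee_rot: [3.139, -0.113, -0.0]
contact_force: [-4.8, -0.8, 12.7]
gripper_width: 0.0009
t: 5.58
eef_pos: [0.5102, -0.0165, 0.0798]
ee_rot: [3.139, -0.112, 0.001]
contact_force: [-4.7, 0.7, 12.1]
gripper_width: 0.0008
wrist {'y_at_51': np.float64(-0.02823742340514232), 'deg': np.float64(-4.259112227637058), 'res': np.float64(0.00037738415551494356), 'n': 5146, 'ends': array([-0.02079527,  0.06611801]), 'lo': array([ 0.48926216, -0.02669302]), 'hi': array([ 0.57593542, -0.03314782])}
```

```bash
python3 -m crank '[[0,0,0,0,0,-0.003,0],[0,0,0,0,0,-0.008,0],[0,0,0,0,0.008,-0.01,0],[0,0,0,0,0.019,-0.01,0],[0,0,0,0,0.025,-0.009,0],[0,0,0,0,0.025,-0.006,0],[0,0,0,0,0.025,-0.003,0],[0,0,0,0,0.025,-0.001,0],[0,0,0,0,0.025,-0.0002,0],[0,0,0,0,0.025,-0.0002,0]]'
python3 -m crank '[[0,0,0,0,-0.002,0,0],[0,0,0,0,-0.006,0,0],[0,0,0,0,-0.012,0,0],[0,0,0,0,-0.019,0,0],[0,0,0,0,-0.026,0,0],[0,0,0,0,-0.033,0,0],[0,0,0,0,-0.039,0,0],[0,0,0,0,-0.044,0,0],[0,0,0,0,-0.047,0,0],[0,0,0,0,-0.048,0,0],[0,0,0,0,-0.048,0,0],[0,0,0,0,-0.048,0,0]]'
python3 - <<'E'
from jar import *
for n in ['wrist','side']:
    img,d,P,ray,o=cloud(n); print(n,fit(P,(.42,-.08,.02),(.61,.08,.078),(.46,.535)))
E
```

```text
t: 6.47
eef_pos: [0.5083, -0.0419, 0.0799]
ee_rot: [3.139, -0.113, -0.0]
contact_force: [-3.2, -1.4, 11.6]
gripper_width: 0.0007
t: 7.47
eef_pos: [0.5119, 0.0064, 0.08]
ee_rot: [3.139, -0.112, 0.001]
contact_force: [-3.8, 0.6, 12.2]
gripper_width: 0.0005
wrist {'y_at_51': np.float64(-0.0038236992955123558), 'deg': np.float64(-4.254462434331099), 'res': np.float64(0.00038108990546572923), 'n': 4943, 'ends': array([-0.01849194,  0.06789715]), 'lo': array([ 0.49155902, -0.00245185]), 'hi': array([ 0.57771005, -0.00886073])}
side {'y_at_51': np.float64(-0.005312073567509407), 'deg': np.float64(-4.163299566598009), 'res': np.float64(0.0010589980158550356), 'n': 706, 'ends': array([-0.05342981,  0.06773564]), 'lo': array([ 0.45671118, -0.0014331 ]), 'hi': array([ 0.5775569 , -0.01022964])}
```

```bash
python3 -m crank '[[0,0,0,0,0,-0.003,0],[0,0,0,0,0,-0.008,0],[0,0,0,0,0.008,-0.01,0],[0,0,0,0,0.019,-0.01,0],[0,0,0,0,0.025,-0.009,0],[0,0,0,0,0.025,-0.006,0],[0,0,0,0,0.025,-0.003,0],[0,0,0,0,0.025,-0.001,0],[0,0,0,0,0.025,-0.0002,0],[0,0,0,0,0.025,-0.0002,0]]'
python3 -m crank '[[0,0,0,0,-0.002,0,0],[0,0,0,0,-0.006,0,0],[0,0,0,0,-0.01,-0.0004,0],[0,0,0,0,-0.014,-0.0009,0],[0,0,0,0,-0.019,-0.0014,0],[0,0,0,0,-0.025,-0.0017,0],[0,0,0,0,-0.031,-0.0019,0],[0,0,0,0,-0.037,-0.002,0],[0,0,0,0,-0.043,-0.002,0],[0,0,0,0,-0.048,-0.002,0],[0,0,0,0,-0.05,-0.002,0],[0,0,0,0,-0.05,-0.002,0]]'
python3 - <<'E'
from jar import *
for n in ['wrist','side']:
    img,d,P,ray,o=cloud(n); print(n,fit(P,(.42,-.06,.02),(.61,.10,.078),(.46,.535),.042))
E
```

```text
t: 8.4
eef_pos: [0.5099, -0.0189, 0.0798]
ee_rot: [3.139, -0.113, -0.0]
contact_force: [-3.4, -0.4, 7.7]
gripper_width: 0.0007
t: 9.4
eef_pos: [0.5137, 0.0317, 0.082]
ee_rot: [-3.14, 0.112, -0.001]
contact_force: [-2.4, 0.5, 9.7]
gripper_width: 0.0004
wrist {'y_at_51': np.float64(0.02151890255981402), 'deg': np.float64(-4.343565863783163), 'res': np.float64(0.0003278094494805913), 'n': 3644, 'ends': array([-0.01598766,  0.06973872]), 'lo': array([0.49405826, 0.02272976]), 'hi': array([0.57953842, 0.01623711])}
side {'y_at_51': np.float64(0.02006071662743799), 'deg': np.float64(-4.004510996273264), 'res': np.float64(0.0011273266847732456), 'n': 689, 'ends': array([-0.05165737,  0.06965784]), 'lo': array([0.45846875, 0.02366821]), 'hi': array([0.57948778, 0.01519616])}
```

```bash
python3 -m crank '[[0,0,0,0,0,-0.003,0],[0,0,0,0,0,-0.008,0],[0,0,0,0,0.008,-0.01,0],[0,0,0,0,0.019,-0.01,0],[0,0,0,0,0.025,-0.009,0],[0,0,0,0,0.025,-0.006,0],[0,0,0,0,0.025,-0.003,0],[0,0,0,0,0.025,-0.001,0],[0,0,0,0,0.025,0,0],[0,0,0,0,0.025,0,0]]'
python3 -m crank '[[0,0,0,0,-0.002,0,0],[0,0,0,0,-0.006,0,0],[0,0,0,0,-0.012,0,0],[0,0,0,0,-0.019,0,0],[0,0,0,0,-0.026,0,0],[0,0,0,0,-0.033,0,0],[0,0,0,0,-0.039,0,0],[0,0,0,0,-0.044,0,0],[0,0,0,0,-0.048,0,0],[0,0,0,0,-0.05,0,0],[0,0,0,0,-0.05,0,0],[0,0,0,0,-0.05,0,0]]'
python3 - <<'E'
from jar import *
for n in ['wrist','side']:
    img,d,P,ray,o=cloud(n); print(n,fit(P,(.42,-.03,.02),(.61,.12,.078),(.46,.535),.042))
E
```

```text
t: 10.33
eef_pos: [0.5117, 0.006, 0.0818]
ee_rot: [3.139, -0.113, -0.0]
contact_force: [-4.4, 0.1, 7.2]
gripper_width: 0.0004
t: 11.33
eef_pos: [0.5156, 0.0563, 0.0821]
ee_rot: [-3.14, 0.112, -0.001]
contact_force: [-3.4, 0.6, 9.9]
gripper_width: 0.0007
wrist {'y_at_51': np.float64(0.04681659218996862), 'deg': np.float64(-4.501369045740034), 'res': np.float64(0.0003212712794433209), 'n': 3437, 'ends': array([-0.01447714,  0.07165221]), 'lo': array([0.49556751, 0.0479528 ]), 'hi': array([0.5814312 , 0.04119312])}
side {'y_at_51': np.float64(0.04540224187983909), 'deg': np.float64(-4.189560398285991), 'res': np.float64(0.0013362944457011334), 'n': 715, 'ends': array([-0.04976075,  0.07168349]), 'lo': array([0.46037222, 0.04903759]), 'hi': array([0.58149193, 0.0401653 ])}
```

```bash
python3 -m crank '[[0,0,0,0,0,-0.003,0],[0,0,0,0,0,-0.008,0],[0,0,0,0,0.008,-0.01,0],[0,0,0,0,0.017,-0.01,0],[0,0,0,0,0.02,-0.009,0],[0,0,0,0,0.02,-0.006,0],[0,0,0,0,0.02,-0.003,0],[0,0,0,0,0.02,-0.001,0],[0,0,0,0,0.02,0,0],[0,0,0,0,0.02,0,0]]'
python3 -m crank '[[0,0,0,0,-0.002,0,0],[0,0,0,0,-0.006,0,0],[0,0,0,0,-0.011,0,0],[0,0,0,0,-0.017,0,0],[0,0,0,0,-0.023,0,0],[0,0,0,0,-0.028,0,0],[0,0,0,0,-0.032,0,0],[0,0,0,0,-0.035,0,0],[0,0,0,0,-0.037,0,0],[0,0,0,0,-0.037,0,0],[0,0,0,0,-0.037,0,0]]'
python3 - <<'E'
from jar import *
for n in ['wrist','side']:
    img,d,P,ray,o=cloud(n); print(n,fit(P,(.42,-.01,.02),(.61,.14,.078),(.46,.535),.042))
E
```

```text
t: 12.27
eef_pos: [0.5139, 0.036, 0.0822]
ee_rot: [3.139, -0.113, -0.0]
contact_force: [-4.4, -0.4, 12.4]
gripper_width: 0.0001
t: 13.18
eef_pos: [0.5168, 0.0732, 0.0822]
ee_rot: [-3.14, 0.113, -0.001]
contact_force: [-3.2, 1.0, 11.0]
gripper_width: 0.0003
wrist {'y_at_51': np.float64(0.06559312290020745), 'deg': np.float64(-4.454978531552492), 'res': np.float64(0.0003230494275436962), 'n': 3367, 'ends': array([-0.01335685,  0.07312118]), 'lo': array([0.4966835 , 0.06663063]), 'hi': array([0.58290026, 0.05991338])}
side {'y_at_51': np.float64(0.06401515375648349), 'deg': np.float64(-4.3584543970588605), 'res': np.float64(0.0014501529843204703), 'n': 718, 'ends': array([-0.04837865,  0.07268533]), 'lo': array([0.46176125, 0.06769174]), 'hi': array([0.58247513, 0.05849136])}
```

It's centred within a millimetre. I'll lift straight up and check.

```bash
python3 -m crank '[[0,0,0,0,0,-0.0005,0],[0,0,0,0,0,-0.001,0],[0,0,0,0,0,-0.002,0],[0,0,0,0,0,-0.005,0],[0,0,0,0,0,-0.015,0],[0,0,0,0,0,-0.035,0],[0,0,0,0,0,-0.06,0],[0,0,0,-0.01,0,-0.09,0],[0,0,0,-0.03,0,-0.12,0],[0,0,0,-0.04,0,-0.145,0],[0,0,0,-0.04,0,-0.15,0],[0,0,0,-0.04,0,-0.15,0]]'
python3 - <<'E'
from jar import *; from mat import mat
for n in ['wrist','side']:
    img,d,P,ray,o=cloud(n); print(n,fit(P,(.42,-.01,.02),(.62,.14,.095),(.46,.535),.042))
    cv2.imwrite(f'pics/{n}9.png',img)
E
```

```text
t: 14.28
eef_pos: [0.4772, 0.0757, 0.2334]
ee_rot: [3.139, -0.114, 0.007]
contact_force: [0.3, 0.2, -1.0]
gripper_width: 0.0002
wrist {'y_at_51': np.float64(0.06560786847590551), 'deg': np.float64(-4.4419774838638855), 'res': np.float64(0.000498257389730783), 'n': 6273, 'ends': array([-0.04733674,  0.0717121 ]), 'lo': array([0.46280545, 0.06927408]), 'hi': array([0.58149669, 0.0600538 ])}
side {'y_at_51': np.float64(0.06397366181045998), 'deg': np.float64(-4.270589238222571), 'res': np.float64(0.0012634981801298824), 'n': 969, 'ends': array([-0.04841307,  0.07241311]), 'lo': array([0.46172135, 0.06757883]), 'hi': array([0.58221205, 0.05858129])}
```

View pics/wrist9.png

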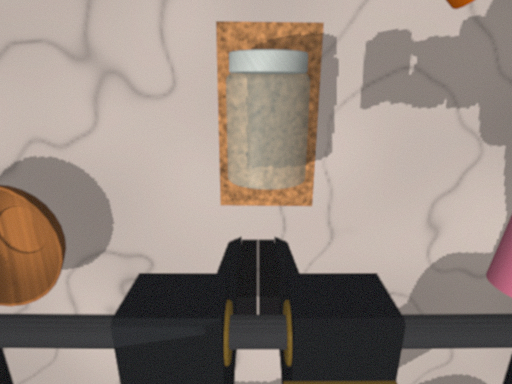

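View pics/side9.png

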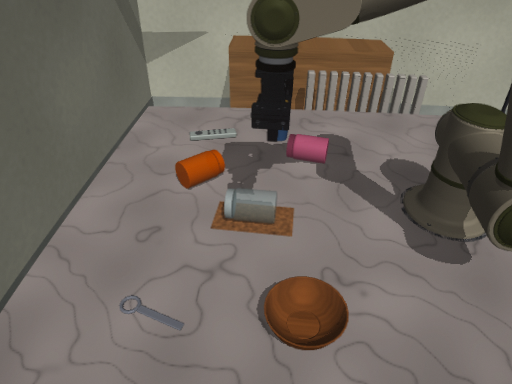

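The wrist view shows the jar (columns 228–308, rows 48–188) wholly inside the mat (columns 217–323, rows 22–206), with cork showing on every side. The side view shows the cup, bowl, remote and opener unmoved and the fingers clear.

```bash
python3 -c "
from station import env
print(env.close_job())"
```

```text
the job is handed in; nothing more can be done
None
```

The jar is lying at rest along the middle of the cork mat, wholly on it, and the job is handed in at about 14 s of robot time.

- **How:** I rolled it with the closed fingertips pressing on its top, in six strokes that moved its axis about 145 mm. The fingers lifted clear between strokes, and I raised them 2 mm as the jar climbed the mat edge. The pressing force read about 7–13 N at the ends of the moves.
- **Position:** After release, the wrist camera put the jar's axis within about 1 mm of the mat's middle line and about 0.5° off parallel. It had not moved measurably since the fingers lifted. The side camera read about 1.5 mm lower in y for both jar and mat, which is within the calibration error.
- **Surroundings:** The cup, bowl, remote, opener and decoys look unmoved in the last side picture. I judged that by eye and did not measure it; the cup is partly hidden behind the gripper there. The fingers hang about 150 mm above the jar, touching nothing.

No check failed.

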